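# Dip a viscosity cup and hold it level over the beaker

### The arm

A 7-joint arm with a two-finger parallel gripper is mounted at the origin on the work surface. World frame = base frame: x ahead of the robot, y to its left, z up, the work surface at z = 0. Lengths are in mm, angles in degrees, forces in N, time in s.
With the tool pointing down it reaches from about 425 to 825 mm from the base axis. Payload 3.6 kg.
Tool frame: the origin (TCP) lies between the finger pads; the fingertips stand 14 mm ahead of it and the grasp point (between the pads) lies 5 mm behind it (env.nose_length is the distance from the TCP to the fingertips, in mm); z points along the fingers, y is the line along which they close (so a half turn about z gives the same grasp; the last joint's range is limited). The gripper opens to 93 mm and grips with 3 to 60 N. Pads are 15 mm wide; open, the fingers measure 128 mm over their backs; the gripper's body (75 mm by 188 mm) begins 65 mm behind the grasp point.
Start: joints at [-66.434, 35.231, -0.722, 81.555, 0.464, 63.22, -2.315], TCP at [275.531, 588.681, 232.64] pointing down, gripper open.
Joint ranges: [-178.69, 178.69], [-17.37, 117.87], [-77.05, 75.6], [15.02, 138.74], [-78.02, 258.01], [0.78, 113.62], [-162.83, 162.83]. Speed limits (degrees/s): [159.86, 159.86, 180, 180, 180, 180, 180].

### API

Orientations are given as a 3x3 rotation matrix whose columns are the frame's x, y, z axes.
In Python, from bench import env gives the robot as it stands.
- The arm moves only by the tool apply_moves, never from a script. Its argument "targets" is text: rows parted by semicolons, each of 7 numbers parted by spaces: the shift along the tool's x, y, z in mm, then the turn, a rotation vector about the tool's x, y, z in degrees, then the opening in per cent of the stroke, from 0 (shut) to 100 (fully open). In form: dx dy dz wx wy wz grip; .... A call has exactly 5 rows; each row is the pose to reach, as a shift and turn from the pose commanded when the call began, along the tool's axes at that moment; what a row does not reach only later rows make up. A row lasts 1/8 s, in which the tool goes at most 62.5 mm and 10.7 degrees, less where a joint would pass 70% of its speed; a pose out of reach is approached as far as the arm can. A call with a gripper value outside its range is refused whole. The fingers move at their own pace and stop on an object; "force" is the grip in N (left out, the last holds). Time passes only in rows, so rows that repeat a pose let the fingers close, or fill a call up. It gives the time, the measured TCP pose, the force, the opening and the grip force at its end, in the units of the state.
- env.get_obs(): the state, without advancing time (a new reading comes with each control period).
- env.get_image(name): name is "side" or "top" or "wrist"; returns a dict with "color" (480x640x3 uint8, red, green, blue), "depth" (480x640 float32, mm along the optical axis (not along the pixel's ray), 0 where there is no reading), "camera_matrix" (3x3 intrinsics, pixels), "R" (3x3) and "t" (3): a world point X has camera coordinates R X + t. Camera axes: x right, y down, z forward; pixel columns grow to the right and rows downward; lengths in mm; the calibration is good to about 2 mm. A picture is of the moment at which its call begins.
- env.hand_in(): hands the job in; it is judged then, once.
Trained networks look in a picture, given as the dict that the camera call returned (one of the last four; its "shot" number tells which), for a name from the list of things; names that differ only in an ending like _2 or _b are one class to them, and where a whole thing is asked for, a point or a joint stands for the part that bears it (a point fixed in the world has none). Each returns a list of dicts, best first, with "conf" (0 to 1); they miss things now and then, are a little off and sometimes report something else, mostly with a low value. They report only what shows in the picture. A call takes as long as a camera call. They do not tell look-alikes from the thing itself.
- env.find_in(picture, thing): "pixel" ([column, row] in pixels, amid what is visible of it).
- env.landmark_of(picture, thing): "pixel" ([column, row] in pixels: a listed point, or the origin of a listed thing).
The state is a dict: "clock": time; "joints": joint angles; "qvel": joint speeds; "joint_efforts": joint torques, N m; "tcp_pos": TCP position; "tool_rot": TCP orientation; "contact_force": force on the tool from outside, world axes, zero at the start; "torque": the same for the moment, N m; "width": opening from 0.0 (shut) to 1.0 (fully open); "gripper_force": force on a finger pad.
Only numpy, scipy, OpenCV 4.12 (cv2) and the standard library are available. Lean on these libraries where they do the work, as an engineer would, in place of code of your own. Each camera call takes 0.05 s, during which the arm holds its last target. There are 200 camera calls.

### The job

Do a dry run of the viscosity check: lift the steel dip cup by its handle out of its stand, lower it into the wide low beaker until the whole cup, lip included, is inside below the beaker's rim, then raise it straight out and finish still holding it, upright and motionless, centred over that beaker with the cup's bottom about 4 cm above the rim; do not put it down or let go. Keep the cup upright all the way, do not knock it against the beaker, and leave the beaker and everything else standing where it is.

Things in the scene. Friction and masses are not known exactly. Their poses are not given: they have to be found in the camera images.
- dip_cup_grip (a point): centre of the dip cup's handle, a flat steel block 12 mm thick (along this frame's x), 44 mm wide (y) and 36 mm high (z, up), to be grasped across its thickness. Two thin rods join it rigidly to the cup below; block, cup and rods are one piece, 146 mm tall. This point is 128 mm above the cup's bottom, 18 mm below the top, on the cup's axis; at the start about 148 mm above the bench
- dip_cup_lip (a point): centre of the cup's lip, the upper face of its 48 mm flange, 50 mm above the cup's bottom and 78 mm below the centre of the handle block; z is the cup's axis, up when it is level
- dip_cup_bottom (a point): centre of the cup's underside, on its axis, 128 mm below the centre of the handle block
- dip_cup: the dip cup: a small steel cup, 35 mm across and 50 mm tall, with a 48 mm wide flange as its lip, two upright rods and a handle block above; 0.1 to 0.25 kg. At the start it hangs by its flange in the stand. Origin at the centre of its underside, z up along its axis, x through the thickness of the handle block
- stand: aluminium stand, fixed to the bench, 80 x 80 mm and 65 mm high, open at front and back, with a 41 mm hole in its top plate in which the dip cup hangs; the cup comes out straight up and is clear once raised 50 mm. Origin at the centre of its underside, z up
- beaker: the wide low beaker: open, steel, loose on the bench, 104 mm outside, 98 mm inside, 100 mm high, floor 4 mm thick, about 0.45 kg. Origin at the centre of its underside, z up; the rim is 100 mm above it
- tall_beaker: narrow tall steel beaker, 54 mm across and 125 mm high; not the one to use. Origin at the centre of its underside
- vial_a: small capped amber vial, 23 mm across and 50 mm high, bystander; origin at the centre of its underside
- vial_b: another such vial, bystander; origin at the centre of its underside
- flask: white conical flask, 76 mm across its foot, 108 mm high, bystander; origin at the centre of its underside
- bottle: amber reagent bottle, 68 mm across and 150 mm high, bystander; origin at the centre of its underside
- mortar: white mortar bowl, 84 mm across and 50 mm high, bystander; origin at the centre of its underside
- jar: white jar, 64 mm across and 75 mm high, bystander; origin at the centre of its underside
There are look-alikes about, which are no part of the job. Leave any black or purple look-alike of the dip_cup alone.

How it is judged:
By the outcome, as a careful person would: the job done as asked, in the order asked, and still so for the second after the job is handed in, while the arm keeps its last pose, push and grip.
It also fails if it takes over 51 s, if anything falls off the work surface, if the arm or the gripper's body presses on something with over 40 N, if the wrist force passes 120 N, or if a joint passes its speed limit or range.

## Working session

There is one attempt and no reset: what is moved stays moved. The work goes in short steps, Python scripts to look and compute and a tool call to move; the robot and the scene stay as the last step left them, time stands still between calls to the robot, and variables do not carry over. Pictures are saved under pics/ and viewed, at most 10 in all, crops included, and the job is handed in when it is done.

Besides the shell and the picture viewer there is one more tool, called after "Call:" as a command line: name --argument value ..., lists and objects as JSON in quotes. apply_moves: Moves the arm, as the interface text tells. Its arguments: {"type":"object","properties":{"targets":{"type":"string"},"force":{"type":"number"}},"required":["targets"]}

```bash
mkdir -p pics
cat > h.py <<'E'
import numpy as np, cv2
from bench import env
def world(im,px,depth=None):
    u,v=px; d=im["depth"]
    if depth is None:
        p=d[max(0,int(v)-2):int(v)+3,max(0,int(u)-2):int(u)+3]; p=p[p>0]; depth=np.median(p) if len(p) else np.nan
    K=im["camera_matrix"]; c=np.linalg.inv(K)@[u,v,1]*depth
    return im["R"].T@(c-im["t"])
def at_z(im,px,z):
    K=im["camera_matrix"]; r=im["R"].T@(np.linalg.inv(K)@[px[0],px[1],1]); o=-im["R"].T@im["t"]
    return o+r*(z-o[2])/r[2]
def proj(im,X):
    c=im["camera_matrix"]@(im["R"]@np.array(X,float)+im["t"]); return c[:2]/c[2]
def save(im,name,box=None,s=1):
    a=im["color"][:,:,::-1]
    if box: a=a[box[1]:box[3],box[0]:box[2]]
    cv2.imwrite("pics/"+name,cv2.resize(a,None,fx=s,fy=s,interpolation=cv2.INTER_CUBIC))
E
python3 - <<'E'
from h import *
np.set_printoptions(precision=1,suppress=True)
for n in ("top","side"):
    im=env.get_image(n); save(im,n+"1.png")
    print(n,"cam",-im["R"].T@im["t"])
    for t in ("dip_cup_grip","dip_cup_lip","beaker","tall_beaker","stand"):
        f=env.landmark_of(im,t)[:3] 
        print(t,[(np.round(x["pixel"]),round(x["conf"],2),world(im,x["pixel"]),at_z(im,x["pixel"],{"dip_cup_grip":148,"dip_cup_lip":70}.get(t,0))) for x in f])
o=env.get_obs();print(o["tool_rot"],o["tcp_pos"],o["clock"])
E
```

```text
top cam [ 532.2    3.3 1117. ]
dip_cup_grip [(array([205., 272.]), 0.98, array([514. , 220.7, 160. ]), array([513.8, 223.4, 148. ])), (array([202., 331.]), 0.85, array([393.1, 231.1, 145.8]), array([393.4, 230.6, 148. ])), (array([227., 221.]), 0.75, array([618.7, 177.1, 143.8]), array([618.3, 176.3, 148. ]))]
dip_cup_lip [(array([213., 273.]), 0.94, array([510.2, 232.2,  31.9]), array([511. , 224.1,  70. ])), (array([209., 324.]), 0.81, array([405. , 220. , 132.4]), array([397. , 233.8,  70. ])), (array([231., 223.]), 0.64, array([614.1, 169.4, 144.6]), array([620.3, 182.1,  70. ]))]
beaker [(array([410., 292.]), 0.75, array([ 450.8, -227.1,    4.1]), array([ 450.5, -227.9,    0. ])), (array([218., 274.]), 0.2, array([506.4, 220.5,  23. ]), array([505.9, 225.1,   0. ]))]
tall_beaker [(array([331., 249.]), 0.85, array([557.8, -43.2,   3.5]), array([557.9, -43.4,   0. ])), (array([407., 294.]), 0.48, array([ 447.4, -221.3,    3.6]), array([ 447.1, -222.1,    0. ]))]
stand [(array([220., 276.]), 0.62, array([502.4, 217.8,  23. ]), array([501.8, 222.3,   0. ]))]
side cam [ 164.7 -646.6 
[... 431 characters left out ...]
 246.6,  28.7]), array([388.5, 205.2,  70. ])), (array([295., 211.]), 0.72, array([625.1, 189.3,  31.8]), array([605.3, 153.3,  70. ]))]
beaker [(array([333., 382.]), 0.89, array([ 451. , -224.8,    4. ]), array([ 452.2, -222.9,    0. ]))]
tall_beaker [(array([326., 298.]), 0.73, array([540.6, -69.5,  29.6]), array([553.1, -50.3,   0. ]))]
stand [(array([244., 233.]), 0.68, array([486.7, 182.8,  42.8]), array([502.4, 223.3,   0. ])), (array([239., 270.]), 0.32, array([431.4, 113.9,  14.7]), array([435.7, 126.3,  -0. ])), (array([335., 383.]), 0.21, array([ 424.5, -271.3,   95.8]), array([ 454.7, -227.7,    0. ]))]
[[-0.9  0.4 -0. ]
 [ 0.4  0.9 -0. ]
 [ 0.  -0.  -1. ]] [275.5 588.7 232.6] 0.6
```

View pics/top1.png

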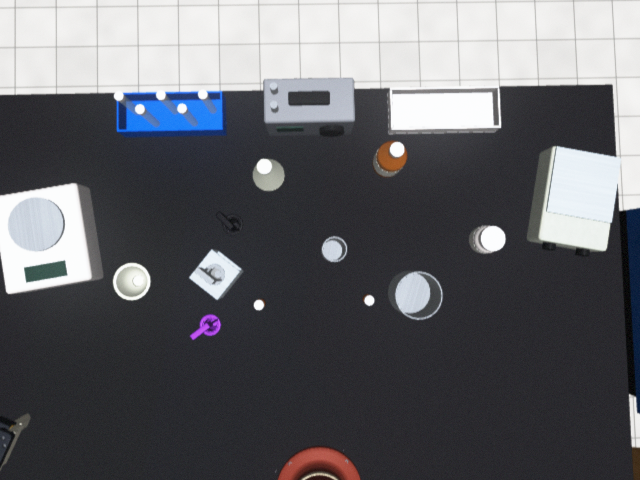

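View pics/side1.png

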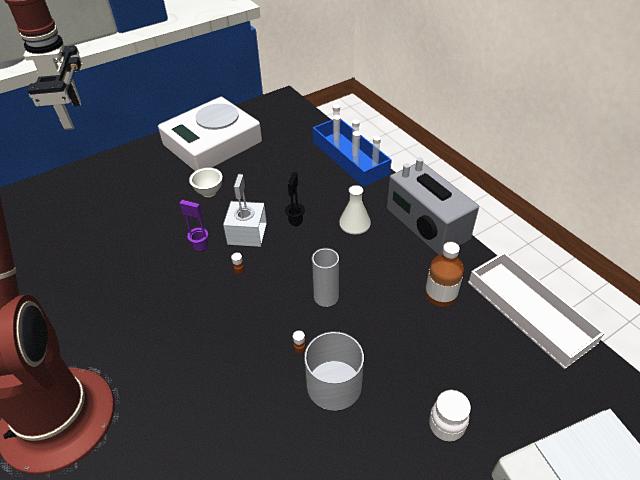

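Run:
```python
from h import *
im=cv2.imread("pics/top1.png")[190:360,150:290]; im2=cv2.imread("pics/side1.png")[150:300,160:330]
a=cv2.resize(im,(400,486),interpolation=cv2.INTER_CUBIC); b=cv2.resize(im2,(400,353),interpolation=cv2.INTER_CUBIC)
c=np.zeros((486,800,3),np.uint8); c[:,:400]=a; c[:353,400:]=b; cv2.imwrite("pics/crop1.png",c)
```

```text
(no output)
```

View pics/crop1.png

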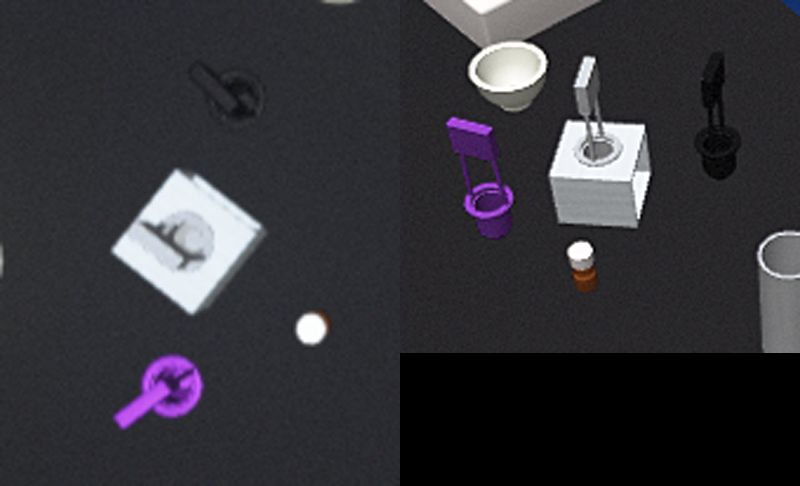

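The candidates for the dip cup in the top view are the steel one in the stand (205,272), a black one (227,221) and a purple one (202,331). By the description it is the steel one, and the close crop confirms this: a grey handle and a flange hanging in the stand's plate. The wide beaker is at top (413,294). The tall narrow one, at (333,249), is not for use.

```bash
cat >> h.py <<'E'
def cloud(im):
    v,u=np.mgrid[0:480,0:640]; d=im["depth"]; K=im["camera_matrix"]
    c=np.stack([(u-K[0,2])/K[0,0]*d,(v-K[1,2])/K[1,1]*d,d],-1)
    X=(c-im["t"])@im["R"]; X[d<=0]=np.nan; return X
def near(X,c,r,z0,z1):
    P=X.reshape(-1,3); m=(np.hypot(P[:,0]-c[0],P[:,1]-c[1])<r)&(P[:,2]>z0)&(P[:,2]<z1); return P[m]
def handle(X,c,z0,z1,r=45):
    P=near(X,c,r,z0,z1)
    if len(P)<4: return len(P)
    (a,b),s,ang=cv2.minAreaRect(P[:,:2].astype(np.float32)); w,V=np.linalg.eigh(np.cov(P[:,:2].T))
    return len(P),P.mean(0),"rect",np.array([a,b]),np.array(s),ang,"width dir deg",np.degrees(np.arctan2(V[1,1],V[0,1]))
def circ(P):
    A=np.c_[2*P[:,:2],np.ones(len(P))]; s=np.linalg.lstsq(A,(P[:,:2]**2).sum(1),rcond=None)[0]; return s[:2],np.sqrt(s[2]+s[0]**2+s[1]**2)
E
python3 - <<'E'
from h import *
np.set_printoptions(precision=1,suppress=True)
for n in ("top","side"):
    im=env.get_image(n); X=cloud(im)
    print(n,handle(X,(511,222),120,180))
    P=near(X,(455,-225),75,90,110); print("rim",len(P),P.mean(0),circ(P), cv2.minEnclosingCircle(P[:,:2].astype(np.float32)))
R=env.get_obs()["tool_rot"]
print(R)
print("shift to 505,222,245:",R.T@(np.array([511,222,245])-env.get_obs()["tcp_pos"]), "y angle",np.degrees(np.arctan2(R[1,1],R[0,1])))
E
```

```text
top (190, array([506.7, 219.9, 159.2]), 'rect', array([506.6, 221.7]), array([43.6, 12.5]), 49.507354736328125, 'width dir deg', np.float64(49.70860891781884))
rim 283 [ 449.2 -229.    98. ] (array([ 449.9, -226.2]), np.float64(50.20691689810886)) ((449.647216796875, -226.8229217529297), 52.39704132080078)
side (204, array([504.8, 212.9, 151.8]), 'rect', array([507.6, 218.3]), array([49.6, 12.6]), 49.08631896972656, 'width dir deg', np.float64(46.132337484994444))
rim 561 [ 450.1 -230.6   96.6] (array([ 450.2, -230.2]), np.float64(50.209400347543976)) ((450.88720703125, -229.3738555908203), 53.346370697021484)
[[-0.9  0.4 -0. ]
 [ 0.4  0.9  0. ]
 [ 0.   0.  -1. ]]
shift to 505,222,245: [-368.7 -232.3  -12.3] y angle 64.91780604539628
```

Call:
apply_moves --targets "-36 -23 -3 0 0 10 60; -73 -47 -6 0 0 20 60; -110 -70 -9 0 0 30 60; -146 -94 -12 0 0 40 60; -183 -118 -12 0 0 50 60"

```text
clock: 1.32
tcp_pos: [392.0, 403.3, 245.2]
tool_rot: [[-0.252, 0.968, 0.001], [0.968, 0.252, 0.001], [0.001, 0.001, -1.0]]
contact_force: [1.0, 0.1, 0.2]
width: 0.605
gripper_force: 0.0
```

```bash
cat > go.py <<'E'
from h import *
import sys
np.set_printoptions(precision=2,suppress=True)
# usage: go.py x y z yaw_of_tool_y : shift & turn in tool axes from the present pose
x,y,z,a=map(float,sys.argv[1:5]); o=env.get_obs(); R=np.array(o["tool_rot"]); a=np.radians(a)
Y=np.array([np.cos(a),np.sin(a),0]); Z=np.array([0,0,-1.]); T=np.c_[np.cross(Y,Z),Y,Z]
print("t",o["clock"],"tcp",o["tcp_pos"],"J",o["joints"],"w",o["width"],o["gripper_force"],"F",o["contact_force"])
print("shift",R.T@(np.array([x,y,z])-o["tcp_pos"]),"turn",np.degrees(cv2.Rodrigues(R.T@T)[0].ravel()))
E
python3 go.py 507 221 245 -40.4
```

```text
t 1.325 tcp [391.99 403.29 245.2 ] J [-56.81  27.    13.38  95.8   -7.14  57.97 -26.45] w 0.6047620733631345 0.0 F [1.03 0.09 0.23]
shift [-205.4    65.33    0.08] turn [ 0.03 -0.07 55.  ]
```

Call:
apply_moves --targets "-41 13 0 0 0 10.6 60; -82 26 0 0 0 21 60; -123 39 0 0 0 32 60; -164 52 0 0 0 42 60; -205 65 0 0 0 53 60"

```text
clock: 1.95
tcp_pos: [507.5, 221.9, 245.0]
tool_rot: [[0.618, 0.786, 0.0], [0.786, -0.618, 0.001], [0.001, -0.0, -1.0]]
contact_force: [0.6, -0.3, 0.7]
width: 0.603
gripper_force: 0.0
```

```bash
python3 - <<'E'
from h import *
np.set_printoptions(precision=1,suppress=True)
im=env.get_image("wrist"); save(im,"w1.png"); X=cloud(im)
print(handle(X,(507,221),120,180)); print("top slab",handle(X,(507,221),158,180))
E
python3 go.py 507 221 195 -40.4
```

```text
(1260, array([511.1, 222.3, 164.2]), 'rect', array([509. , 219.8]), array([44.4, 12. ]), 49.92609786987305, 'width dir deg', np.float64(50.15207876628872))
top slab (1143, array([509.9, 220.9, 166. ]), 'rect', array([509. , 219.8]), array([44.3, 12. ]), 49.88298034667969, 'width dir deg', np.float64(50.063673441191185))
t 2.0 tcp [511.22 214.29 245.47] J [-44.23  27.98  29.22  97.42 -15.15  58.43 -48.9 ] w 0.5989891426988879 0.0 F [ 2.07 -3.72  0.56]
shift [ 2.61 -7.86 50.41] turn [0.41 0.05 1.41]
```

View pics/w1.png

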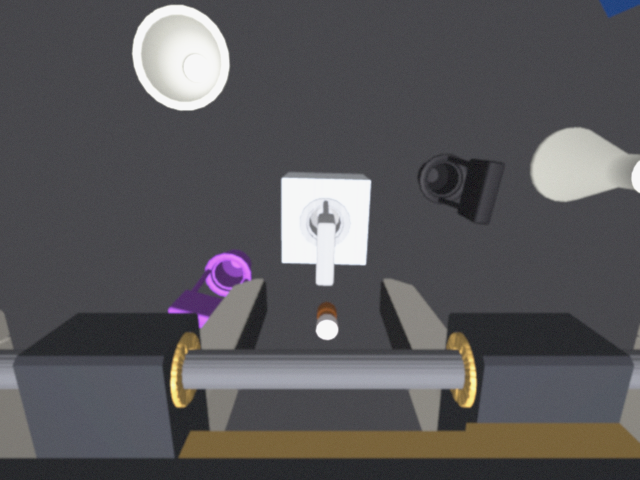

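The wrist view shows the steel handle at (325,245), in the stand and midway between the open fingers. Next: down partway, then settle and check.

Call:
apply_moves --targets "0 1 0 0 0 2 60; 0 1 15 0 0 2 60; 0 1 35 0 0 2 60; 0 1 50 0 0 2 60; 0 1 50 0 0 2 60"

```text
clock: 2.62
tcp_pos: [506.2, 222.9, 193.0]
tool_rot: [[0.639, 0.769, -0.004], [0.769, -0.639, -0.001], [-0.003, -0.002, -1.0]]
contact_force: [0.4, 0.1, -0.1]
width: 0.602
gripper_force: 0.0
```

```bash
python3 - <<'E'
from h import *
np.set_printoptions(precision=1,suppress=True)
im=env.get_image("wrist"); X=cloud(im)
print("top slab",handle(X,(507,221),150,180))
E
python3 go.py 508 220.5 145 -40
```

```text
top slab (1893, array([510.8, 221.9, 165.6]), 'rect', array([506.9, 224.9]), array([42.9, 60.4]), 23.020587921142578, 'width dir deg', np.float64(49.899489993469864))
t 2.675 tcp [507.05 222.83 193.99] J [-43.73  31.24  27.55 101.18 -17.73  51.99 -48.27] w 0.6030595010339841 0.0 F [-0.3  -0.37 -0.14]
shift [-1.12  2.26 48.99] turn [-0.05  0.07  0.25]
```

Call:
apply_moves --targets "-1 2 15 0 0 0 60; -1 2 30 0 0 0 60; -1 2 42 0 0 0 60; -1 2 49 0 0 0 60; -1 2 49 0 0 0 60"

```text
clock: 3.3
tcp_pos: [508.3, 220.1, 145.0]
tool_rot: [[0.641, 0.768, -0.001], [0.768, -0.641, -0.001], [-0.001, -0.0, -1.0]]
contact_force: [0.4, 0.3, 0.3]
width: 0.602
gripper_force: 0.0
```

```bash
python3 - <<'E'
from h import *
np.set_printoptions(precision=1,suppress=True)
im=env.get_image("side"); save(im,"s2.png",(150,100,350,270),4)
E
python3 go.py 508 220.5 145 -40
```

```text
t 3.35 tcp [508.59 220.18 145.51] J [-42.04  34.69  25.65 104.18 -20.14  45.67 -45.95] w 0.5999147248785367 0.0 F [ 1.29 -0.66  0.26]
shift [-0.13 -0.66  0.51] turn [-0.    0.01  0.17]
```

View pics/s2.png

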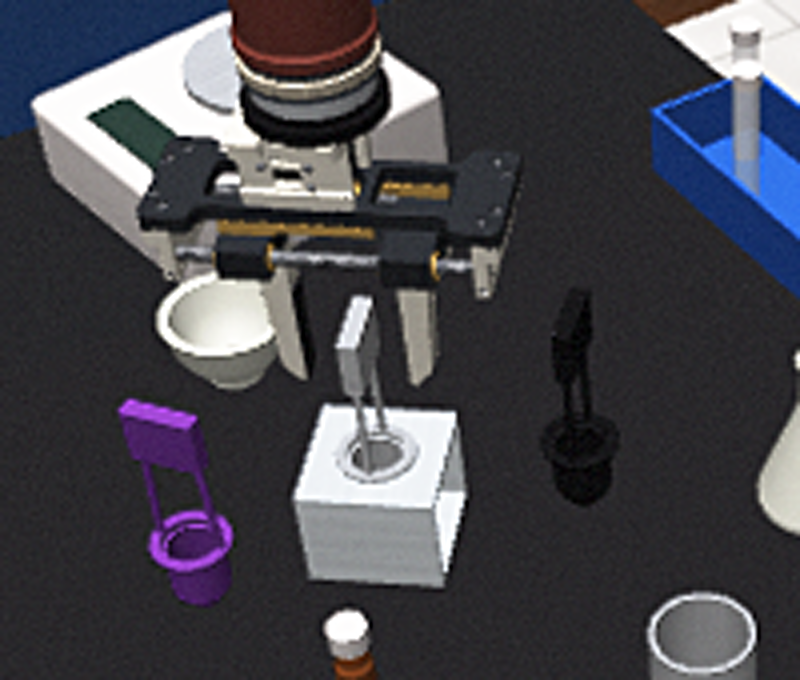

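The fingers straddle the steel block, with tips at (300,378) and (418,383) and the block at (358,345). Now I close.

Call:
apply_moves --targets "0 0 0 0 0 0 30; 0 0 0 0 0 0 5; 0 0 0 0 0 0 0; 0 0 0 0 0 0 0; 0 0 0 0 0 0 0" --force 35

```text
clock: 3.98
tcp_pos: [508.4, 220.3, 145.6]
tool_rot: [[0.64, 0.768, -0.0], [0.768, -0.64, 0.0], [-0.0, -0.0, -1.0]]
contact_force: [-0.0, -0.0, -0.4]
width: 0.124
gripper_force: 35.0
```

```bash
python3 go.py 508 220.5 270 -40
```

```text
t 3.975 tcp [508.42 220.29 145.63] J [-42.05  34.68  25.64 104.19 -20.14  45.68 -45.95] w 0.1242283055540789 34.99887943267822 F [-0.01 -0.05 -0.4 ]
shift [  -0.12   -0.49 -124.37] turn [-0.01  0.01  0.18]
```

Call:
apply_moves --targets "0 0 -5 0 0 0 0; 0 0 -15 0 0 0 0; 0 0 -30 0 0 0 0; 0 0 -48 0 0 0 0; 0 0 -65 0 0 0 0" --force 45

```text
clock: 4.6
tcp_pos: [508.8, 220.2, 212.3]
tool_rot: [[0.641, 0.768, 0.001], [0.768, -0.641, 0.0], [0.001, 0.001, -1.0]]
contact_force: [0.5, -0.4, -3.1]
width: 0.123
gripper_force: 45.0
```

Call:
apply_moves --targets "0 0 -20 0 0 0 0; 0 0 -40 0 0 0 0; 0 0 -58 0 0 0 0; 0 0 -70 0 0 0 0; 0 0 -75 0 0 0 0"

```text
clock: 5.22
tcp_pos: [508.7, 220.2, 286.7]
tool_rot: [[0.641, 0.768, 0.001], [0.768, -0.641, 0.001], [0.001, 0.0, -1.0]]
contact_force: [0.7, -0.3, -3.1]
width: 0.124
gripper_force: 45.0
```

```bash
python3 - <<'E'
from h import *
im=env.get_image("side"); save(im,"s3.png",(150,60,350,260),3)
E
python3 go.py 450 -228 285 -90
```

```text
t 5.275 tcp [508.79 220.25 286.76] J [-45.37  25.81  30.17  93.72 -14.09  64.19 -51.36] w 0.12281555160528647 44.99851405620575 F [ 0.38 -0.6  -2.37]
shift [-381.92  241.92    1.37] turn [-0.   -0.09 50.18]
```

View pics/s3.png

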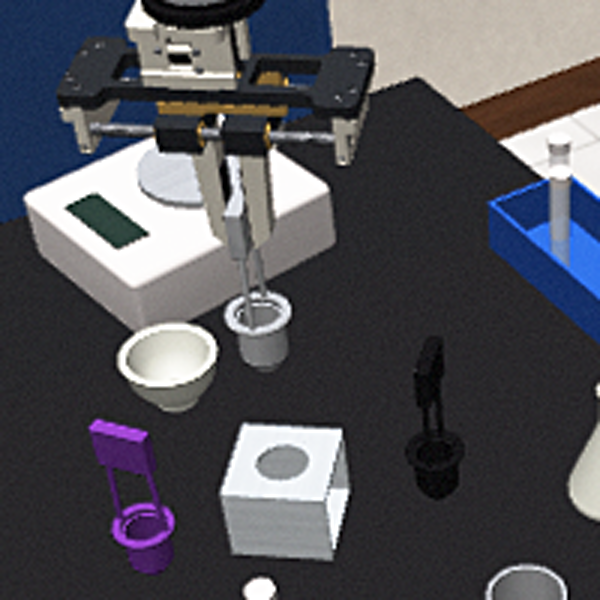

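The cup is held upright and clear of the stand, at (258,330). I carry it to the beaker with the orientation unchanged.

Call:
apply_moves --targets "-15 10 0 0 0 0 0; -40 25 0 0 0 0 0; -72 46 0 0 0 0 0; -108 68 0 0 0 0 0; -144 91 0 0 0 0 0"

```text
clock: 5.9
tcp_pos: [484.9, 48.5, 285.1]
tool_rot: [[0.641, 0.767, -0.002], [0.767, -0.641, -0.001], [-0.002, -0.001, -1.0]]
contact_force: [1.0, -0.4, -2.1]
width: 0.125
gripper_force: 45.0
```

Call:
apply_moves --targets "-36 23 0 0 0 0 0; -72 46 0 0 0 0 0; -108 68 0 0 0 0 0; -144 91 0 0 0 0 0; -175 111 0 0 0 0 0"

```text
clock: 6.52
tcp_pos: [457.4, -156.9, 285.2]
tool_rot: [[0.643, 0.766, -0.002], [0.766, -0.643, -0.0], [-0.001, -0.001, -1.0]]
contact_force: [1.0, 0.2, -2.2]
width: 0.127
gripper_force: 45.0
```

Call:
apply_moves --targets "-25 16 0 0 0 0 0; -43 28 0 0 0 0 0; -56 36 0 0 0 0 0; -62 39 0 0 0 0 0; -62 39 0 0 0 0 0"

```text
clock: 7.15
tcp_pos: [449.3, -226.7, 285.4]
tool_rot: [[0.641, 0.768, -0.001], [0.768, -0.641, 0.0], [-0.0, -0.001, -1.0]]
contact_force: [-0.1, -0.1, -1.4]
width: 0.125
gripper_force: 45.0
```

```bash
python3 - <<'E'
from h import *
np.set_printoptions(precision=1,suppress=True)
for n in ("side","top","wrist"):
    im=env.get_image(n); X=cloud(im)
    P=near(X,(450,-228),75,90,104); print(n,"rim",len(P),circ(P) if len(P)>10 else "")
    L=near(X,(450,-228),30,180,216); print("lip zone",len(L),L.mean(0) if len(L) else "", circ(L) if len(L)>10 else "",cv2.minEnclosingCircle(L[:,:2].astype(np.float32)) if len(L) else "")
    for t in ("dip_cup_lip","dip_cup_bottom"):
        f=env.landmark_of(im,t)[:1]; print(t,[(x["pixel"],x["conf"],at_z(im,x["pixel"],212 if "lip" in t else 162)) for x in f])
    if n=="side": save(im,"s4.png",(200,150,440,420),2.2)
E
python3 go.py 450 -228 285 -40
```

```text
side rim 480 (array([ 450.2, -230.4]), np.float64(50.19374172762749))
lip zone 552 [ 448.2 -228.5  201. ] (array([ 447.9, -228.2]), np.float64(18.716471280523574)) ((448.5829162597656, -226.7532196044922), 24.829172134399414)
dip_cup_lip [([294.9, 210.3], 0.6, array([533.4,  21.4, 212. ]))]
dip_cup_bottom [([199.2, 249.1], 0.72, array([350.1,  81.1, 162. ]))]
top rim 207 (array([ 449.9, -226. ]), np.float64(50.1923170798986))
lip zone 163 [ 454.8 -216.6  207.4] (array([ 449.4, -222. ]), np.float64(19.33301095202319)) ((449.1312255859375, -222.623046875), 23.797731399536133)
dip_cup_lip [([232.7, 224.0], 0.92, array([606.4, 154.1, 212. ]))]
dip_cup_bottom [([423.5, 300.8], 0.89, array([ 443.7, -222.5,  162. ]))]
wrist rim 1070 (array([ 452.5, -229.2]), np.float64(49.89792814956532))
lip zone 2073 [ 452.8 -223.9  207.5] (array([ 451.7, -225.3]), np.float64(19.155528434330332)) ((450.63525390625, -226.62171936035156), 23.868976593017578)
dip_cup_lip [([323.6, 254.0], 0.88, array([ 452.3, -225.9,  212. ]))]
dip_cup_bottom [([324.8, 234.8], 0.74, array([ 453.1, -226.6,  162. ]))]
t 7.6 tcp [ 449.74 -226.42  285.67] J [ -1.01  21.8   35.97 101.45 -14.39  61.39   0.19] w 0.12740387031745073 44.99836027622223 F [ 0.54  0.01 -1.27]
shift [-1.05  1.21  0.67] turn [-0.   -0.    0.21]
```

View pics/s4.png

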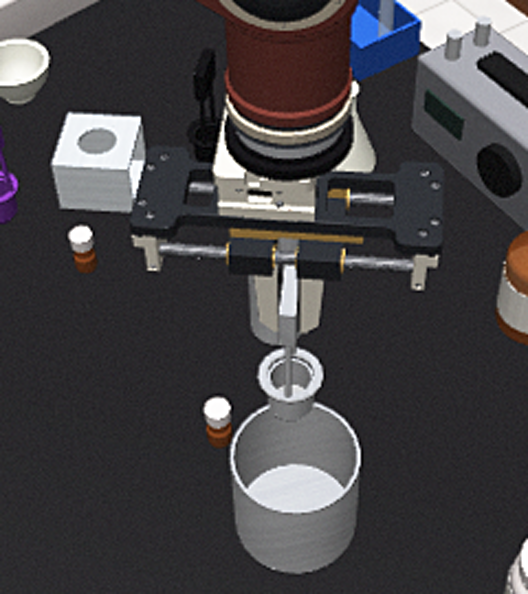

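The cup at (290,385) hangs upright above the beaker rim. It has about 3 mm to shift to be centred, and then I lower it 138 mm.

Call:
apply_moves --targets "-1.5 3 0 0 0 0 0; -1.5 3 8 0 0 0 0; -1.5 3 22 0 0 0 0; -1.5 3 38 0 0 0 0; -1.5 3 54 0 0 0 0"

```text
clock: 8.22
tcp_pos: [450.5, -229.5, 230.1]
tool_rot: [[0.64, 0.768, -0.001], [0.768, -0.64, 0.001], [-0.0, -0.001, -1.0]]
contact_force: [0.4, 1.4, -2.0]
width: 0.128
gripper_force: 45.0
```

Call:
apply_moves --targets "0 0 16 0 0 0 0; 0 0 34 0 0 0 0; 0 0 52 0 0 0 0; 0 0 68 0 0 0 0; 0 0 78 0 0 0 0"

```text
clock: 8.85
tcp_pos: [450.2, -229.4, 152.1]
tool_rot: [[0.641, 0.768, -0.002], [0.768, -0.641, 0.001], [-0.001, -0.002, -1.0]]
contact_force: [-0.5, -0.6, -2.0]
width: 0.127
gripper_force: 45.0
```

Call:
apply_moves --targets "0 0 4 0 0 0 0; 0 0 6 0 0 0 0; 0 0 6 0 0 0 0; 0 0 6 0 0 0 0; 0 0 6 0 0 0 0"

```text
clock: 9.48
tcp_pos: [451.1, -229.9, 148.0]
tool_rot: [[0.64, 0.768, 0.001], [0.768, -0.64, -0.0], [0.0, 0.001, -1.0]]
contact_force: [-0.5, 0.1, -1.4]
width: 0.125
gripper_force: 45.0
```

```bash
python3 - <<'E'
from h import *
im=env.get_image("side"); save(im,"s5.png",(260,230,420,420),3)
E
python3 go.py 451 -230 266 -40
```

```text
t 9.525 tcp [ 451.06 -229.84  147.89] J [  4.45  31.66  30.11 111.62 -22.9   42.61   8.17] w 0.12742641596068835 44.99837636947632 F [ 0.33 -0.25 -2.65]
shift [  -0.14    0.11 -118.11] turn [ 0.02 -0.01  0.18]
```

View pics/s5.png

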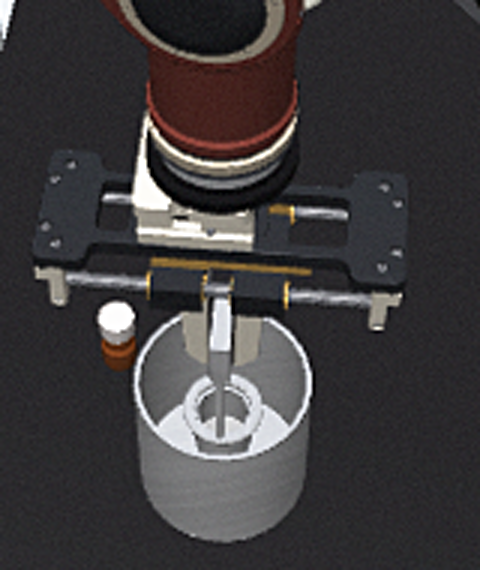

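The cup, lip included, is inside the beaker: the lip ring at (222,405) is well below the rim and clear of the walls. I raise it straight out, 118 mm.

Call:
apply_moves --targets "0 0 -6 0 0 0 0; 0 0 -18 0 0 0 0; 0 0 -34 0 0 0 0; 0 0 -50 0 0 0 0; 0 0 -66 0 0 0 0"

```text
clock: 10.15
tcp_pos: [451.0, -230.0, 215.1]
tool_rot: [[0.641, 0.768, 0.001], [0.768, -0.641, -0.0], [0.0, 0.001, -1.0]]
contact_force: [0.6, 0.1, -1.1]
width: 0.12
gripper_force: 45.0
```

Call:
apply_moves --targets "0 0 -16 0 0 0 0; 0 0 -32 0 0 0 0; 0 0 -44 0 0 0 0; 0 0 -50 0 0 0 0; 0 0 -52 0 0 0 0"

```text
clock: 10.78
tcp_pos: [450.9, -229.8, 265.9]
tool_rot: [[0.64, 0.768, 0.0], [0.768, -0.64, -0.0], [0.0, 0.0, -1.0]]
contact_force: [-0.3, 0.5, -3.0]
width: 0.125
gripper_force: 45.0
```

Call:
apply_moves --targets "0 0 0 0 0 0 0; 0 0 0 0 0 0 0; 0 0 0 0 0 0 0; 0 0 0 0 0 0 0; 0 0 0 0 0 0 0"

```text
clock: 11.4
tcp_pos: [450.9, -229.8, 265.6]
tool_rot: [[0.64, 0.768, -0.0], [0.768, -0.64, 0.0], [-0.0, -0.0, -1.0]]
contact_force: [-1.2, -0.4, -1.1]
width: 0.129
gripper_force: 45.0
```

```bash
python3 - <<'E'
from h import *
np.set_printoptions(precision=1,suppress=True)
for n in ("side","top","wrist"):
    im=env.get_image(n); X=cloud(im)
    P=near(X,(450,-228),75,90,104); r=circ(P)
    L=near(X,(451,-230),30,175,198); c=cv2.minEnclosingCircle(L[:,:2].astype(np.float32))
    print(n,"rim",r,"lip",c,"ztop",np.percentile(L[:,2],[50,90]))
    if n=="side": save(im,"s6.png",(200,150,440,420),2.2)
E
python3 go.py 451 -230 265.6 -40
```

```text
side rim (array([ 450.2, -230.5]), np.float64(50.2125491364667)) lip ((450.46893310546875, -230.5033721923828), 24.613176345825195) ztop [187.8 190.4]
top rim (array([ 449.9, -226.1]), np.float64(50.097323433625995)) lip ((449.9507141113281, -226.4365692138672), 23.26701545715332) ztop [188.7 191.2]
wrist rim (array([ 452.6, -229.2]), np.float64(49.873517704145506)) lip ((451.6398010253906, -230.24798583984375), 23.91089630126953) ztop [189.8 191. ]
t 11.55 tcp [ 450.96 -229.8   265.64] J [ -0.15  23.26  35.56 102.92 -15.57  58.77   1.53] w 0.12412403999453969 44.99845862388611 F [-0.86 -0.08 -2.58]
shift [-0.13  0.15  0.04] turn [-0.    0.01  0.18]
```

View pics/s6.png

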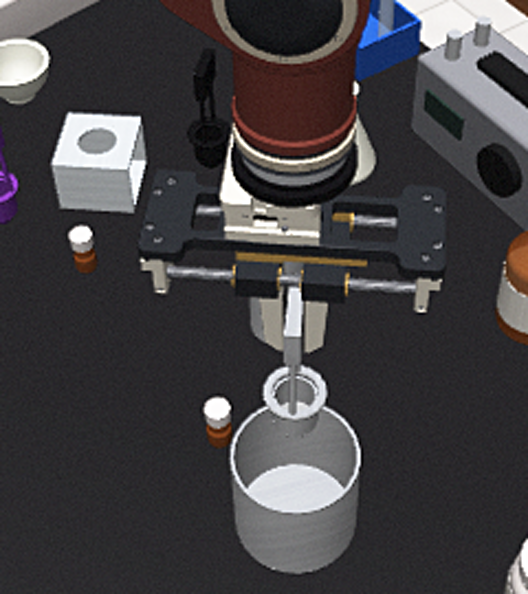

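The cup at (295,395) is upright and centred to about 1 mm. Its lip is at about 190 mm, so the bottom is about 40 mm above the rim, and the beaker has not moved.

```bash
python3 -c "
from bench import env
print(env.hand_in())"
```

```text
the job is handed in; nothing more can be done
None
```

The dry run is done and handed in: the steel dip cup was lifted from its stand, lowered fully into the wide beaker and raised straight out, and the arm is still holding it upright and motionless, centred over the beaker to about 1 mm with its bottom about 4 cm above the rim.

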